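Check a sampling frame for squareness by its diagonals

ROBOT

A 6-joint arm with a two-finger parallel gripper is mounted at the origin on the work surface. World frame = base frame: x ahead of the robot, y to its left, z up, the work surface at z = 0. Lengths are in mm, angles in rad, forces in N, time in s.
With the tool pointing down it reaches from about 275 to 775 mm from the base axis. Payload 14.6 kg.
Tool frame: the origin (TCP) lies at the very end of the fingers, on their centre line; the grasp point (between the pads) lies 19 mm behind it; z points along the fingers, y is the direction in which the jaws open and shut (so a half turn about z gives the same grasp; the last joint's range is limited). The gripper opens to 85 mm and grips with 20 to 120 N. Pads are 22 mm wide; open, the fingers measure 114 mm over their backs; the gripper's body (76 mm by 85 mm) begins 54 mm behind the grasp point. The pads swing forward as they close: fully open they stand 13 mm farther back than shut.
Start: joints at [-1.401, 0.263, -0.048, 1.259, 0, 1.415], TCP at [167.531, -497.556, 231.278] pointing down, gripper open.
Joint ranges: [-2.65, 2.65], [-0.89, 1.7], [-1.18, 1.37], [-2.13, 2.11], [-1.35, 1.29], [-3.14, 3.14]. Speed limits (rad/s): [1.89, 1.89, 2.57, 2.79, 3.14, 3.14].

INTERFACE

Orientations are given as a rotation vector (axis times angle).
In Python, from bench import state, grab_frame, close_job gives the robot as it stands.
- The arm moves only by the tool step_arm, never from a script. Its argument "rows" is a list of rows, each a list of 5 numbers: the shift along the tool's x, y, z in m, then the turn about the tool's z in rad, then the finger opening in m, from 0 to 0.0854. A call has 1 to 20 rows; each row is the pose to reach, as a shift and turn from the pose commanded when the call began, along the tool's axes at that moment; what a row does not reach only later rows make up. A row lasts 1/10 s, in which the tool goes at most 50 mm and 8.59 degrees, less where a joint would pass 70% of its speed; a pose out of reach is approached as far as the arm can. A call with a gripper value outside its range is refused whole. The fingers move at their own pace and stop on an object; the grip force is fixed at half the most. Time passes only in rows, so rows that repeat a pose let the fingers close. It gives the time, the measured TCP pose, the force and the opening at its end, in the units of the state.
- state(): the state, without advancing time (a new reading comes with each control period).
- grab_frame(name): name is "side" or "top"; returns a dict with "pixels" (480x640x3 uint8, red, green, blue), "K" (3x3 intrinsics, pixels), "k1" (the pictures are not rectified: a ray, as slopes to the right and down, at radius r is drawn at 1 + k1 r^2 times it, then the intrinsics apply), "view" (4x4, takes a point from world to camera coordinates). Camera axes: x right, y up, looking along -z (the intrinsics and any distortion apply to the point x, -y, -z); pixel columns grow to the right and rows downward; lengths in mm; the calibration is good to about 2 mm. A picture is of the moment at which its call begins. There is no depth.
- close_job(): hands the job in, once; it reports no verdict.
The state is a dict: "clock": time; "qpos": joint angles; "joint_vel": joint speeds; "tau": joint torques, N m; "ee_pos": TCP position; "ee_rot": TCP orientation; "contact_force": force on the tool from outside, world axes, zero at the start; "wrist_torque": the same for the moment, N m; "gripper_width": finger opening in mm.
Only numpy, scipy, OpenCV 4.12 (cv2) and the standard library are available. Lean on these libraries where they do the work, as an engineer would, in place of code of your own. Each camera call takes 0.05 s, during which the arm holds its last target.

TASK

Check the white pinned frame on the sloping gauge for squareness: by its orange knob, set the rule's pointer over the red corner pin and rest there for a second, then over the blue corner pin and rest there for a second, and compare the two lengths. Then leave the pointer over the pin of the longer diagonal (either one if they agree within 5 mm) and, with it there, turn the black clamp knob clockwise to its stop and let go. Do not push the frame out of shape, and leave the other things on the bench where they are.

Things in the scene. Friction and masses are not known exactly. Their poses are not given: they have to be found in the camera images.
- deck: green sloping deck of the gauge stand (270 mm up the slope, 320 mm across, tilted 30 degrees so that it faces the robot; fixed). Origin: on the deck's face at the rule's pivot. x points up the slope, y to the left along the deck, z square out of the deck. All heights named 'above the deck' are along this z. Beneath it the stand's base plate covers 240 x 300 mm of the table.
- frame_top: upper slat of the white frame; origin on the deck's face below the middle of the frame. The frame is four flat white slats 22 mm wide pinned at the corners, 150 mm (up the slope) x 200 mm (across) between pins when square, centred on the pivot under the rule, 15 mm high. It may be racked: upper slat up to 12 mm left or right, lower slat as much the other way. It stays as found unless pushed.
- red_corner (a point): red pin, 20 mm across, at the upper left corner of the white frame; point on the pin's axis, 16 mm above the deck (1 mm over the pin), level with the pointer's tip.
- blue_corner (a point): blue pin at the upper right corner of the frame, same height
- red_opposite (a point): black pin at the lower right corner, the other end of the red pin's diagonal, same height
- blue_opposite (a point): black pin at the lower left corner, the other end of the blue pin's diagonal, same height
- pointer (a point): tip of the orange pointer on the rule's upper carriage, 16 mm above the deck, on the rule's centre line, 30 mm further from the pivot than the orange knob's axis
- orange_knob (a point): centre of the upright part of the orange knob on the upper carriage, 48 mm above the deck. The knob is a round post 22 mm in diameter, from 31 to 63 mm above the deck, standing square to the deck, free to spin on its own axis. Gripped, it moves the carriage in the plane of the deck: outward along the rule and round with it. The carriage under it is 30 x 34 mm, its top 26 mm above the deck.
- rule (a joint): swing of the aluminium rule (200 x 22 mm, top 23 mm above the deck) about the pivot, rad: 0 when its orange-knob half points straight up the slope, positive towards the left (red) side, stops at +-1.25. About 0.12 N m of drag; it stays where left.
- carriage (a joint): outward slide of the upper carriage along the rule, 0 to 0.050 m; the orange knob's axis is 0.058 m and the pointer's tip 0.088 m + this value from the pivot. The lower carriage is geared to it and mirrors it about the pivot, so the diagonal measured is twice the pointer's distance. About 1.5 N of drag; it stays where left.
- clamp_knob (a point): centre of the black clamp knob over the pivot, 48 mm above the deck; the knob is a bar 44 mm long, 13 mm wide, from 35 to 63 mm above the deck, on a 30 mm washer, turning about the deck's z
- clamp (a joint): turn of the clamp knob, rad, clockwise seen from above the deck: 0 = loose, 1.3 = tight, against its stop. The bar's long direction is turned from the deck's x by 0.65 rad minus this value (anticlockwise positive). Drag 0.05 N m; it stays where left and does not turn with the rule.
- pin_dish: small white china dish, 60 mm across, 22 mm high, left of the stand; bystander, origin under its centre
- spare_slat: loose white slat 170 x 18 x 6 mm, lying right of the stand; bystander, origin under its centre
- spatula: steel spatula with a black handle, 170 mm long, flat on the table; bystander, origin under its centre
- beaker: empty glass beaker, 72 mm across, 95 mm high; bystander, origin under its centre
- reagent: amber bottle with a blue cap, 64 mm across, 130 mm high; bystander, origin under its centre
- petri: closed clear petri dish, 90 mm across, 14 mm high; bystander, origin under its centre
- eraser: green eraser 45 x 22 x 14 mm; bystander, origin under its centre

How it is judged (in metres and radians):
On the way, in this order (a step that is already met when the one before it is completed fails the run):
1. the pointer rests within 6 mm of the red corner, the clamp still loose (distance between pointer and red_corner below 0.006 m and not (value of joint clamp above 1.1 rad)), for 0.3 s.
2. the pointer rests within 6 mm of the blue corner, the clamp still loose (distance between pointer and blue_corner below 0.006 m and not (value of joint clamp above 1.1 rad)), for 0.3 s.
3. the pointer is on the longer diagonal's pin and the clamp is tight (((distance between pointer and red_corner below 0.006 m and distance between red_corner and red_opposite above 0.247 m) or (distance between pointer and blue_corner below 0.006 m and distance between blue_corner and blue_opposite above 0.247 m)) and value of joint clamp above 1.1 rad), for 0.2 s.
At the end, for the whole second after the job is handed in: The pointer's tip is within 6 mm of the coloured pin of the longer diagonal (of either pin if the diagonals differ by less than 6 mm), the clamp knob is turned past 1.1 rad, and the rule is at rest (all of step 3 and velocity of joint rule below 0.05 rad/s); the robot touches nothing.
It fails at once if the frame is pushed more than 4 mm out of the shape it was found in (distance of red_corner from where it was at the start of the episode above 0.004 m).
It fails at once if a bystander is moved more than 30 mm (distance of any of pin_dish, spare_slat, spatula, beaker, reagent, petri, eraser from where it was at the start of the episode above 0.03 m).
It also fails if it takes over 56 s, if anything falls off the work surface, if the arm or the gripper's body presses on something with over 40 N, if the wrist force passes 120 N, or if a joint passes its speed limit or range.

## Working session

There is one attempt and no reset: what is moved stays moved. The work goes in short steps, Python scripts to look and compute and a tool call to move; the robot and the scene stay as the last step left them, time stands still between calls to the robot, and variables do not carry over. Pictures are saved under pics/ and viewed, and the job is handed in when it is done.

Besides the shell and the picture viewer there is one more tool, called after "Call:" by a JSON object that holds its "op" and its "data", one argument or row to a line. step_arm: Moves the arm, as the interface text tells. Its arguments: {"type":"object","properties":{"rows":{"type":"array","items":{"type":"array","items":{"type":"number"}}}},"required":["rows"]}

```bash
ls; mkdir -p pics; python3 - <<'E'
from bench import state, grab_frame
import cv2,numpy as np
print(state())
for n in ("side","top"):
    f=grab_frame(n); cv2.imwrite(f"pics/{n}0.png",f["pixels"][:,:,::-1]); np.savez(f"{n}0.npz",**f)
    print(n,f["K"],f["k1"],f["view"])
E
```

```text
pics
{'clock': 0.0, 'qpos': array([-1.40126314e+00,  2.63538806e-01, -4.89265485e-02,  1.25936447e+00,
        3.11728068e-06,  1.41548160e+00]), 'joint_vel': array([-0.00019299, -0.00052411, -0.0003235 , -0.00066707,  0.0008771 ,
       -0.0003666 ]), 'tau': array([-3.35472163e-03, -6.37617517e+01,  3.84561932e+01,  1.39605950e-02,
       -2.27813757e-04, -1.58214092e-06]), 'ee_pos': array([ 167.50666362, -497.29267005,  230.82066132]), 'ee_rot': array([-3.09922376e+00, -5.07862121e-01,  6.64247116e-06]), 'contact_force': array([0.85599956, 0.91159219, 0.63638357]), 'wrist_torque': array([-0.01514859,  0.00106655,  0.01774688]), 'gripper_width': 85.55283504512016}
side [[624.18118301   0.         323.99700192]
 [  0.         624.18118301 243.5276332 ]
 [  0.           0.           1.        ]] -0.1875359355340055 [[-9.11181831e-01 -4.11983042e-01  4.20046477e-03  4.22271756e+02]
 [ 3.17877568e-01 -6.96489925e-01  6.43316125e-01 -2.51341965e+02]
 [-2.62109753e-01  5.87513198e-01  7.65589132e-01 -1.58844109e+03]
 [ 0.00000000e+00  0.00000000e+00  0.00000000e+00  1.00000000e+00]]
top [[486.87279246   0.         316.62601882]
 [  0.         486.87279246 241.42970318]
 [  0.           0.           1.        ]] 0.03473847824485416 [[ 2.25925448e-02 -9.99562605e-01  1.90834076e-02 -4.13794225e+01]
 [ 9.94835598e-01  2.43668362e-02  9.85311675e-02 -4.87483307e+02]
 [-9.89530727e-02  1.67587834e-02  9.94950970e-01 -1.15851707e+03]
 [ 0.00000000e+00  0.00000000e+00  0.00000000e+00  1.00000000e+00]]
```

View pics/top0.png

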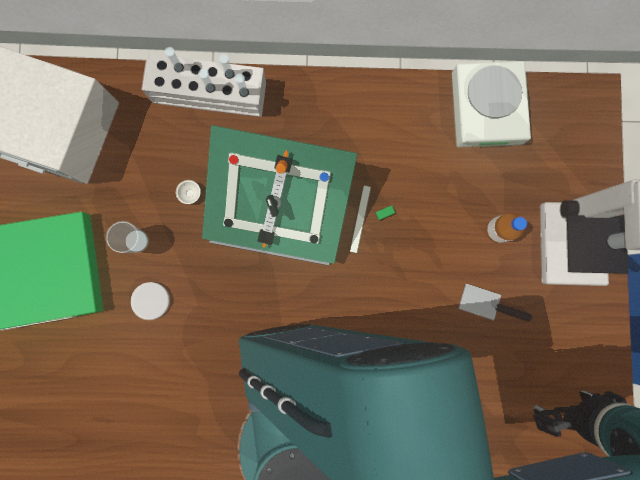

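View pics/side0.png

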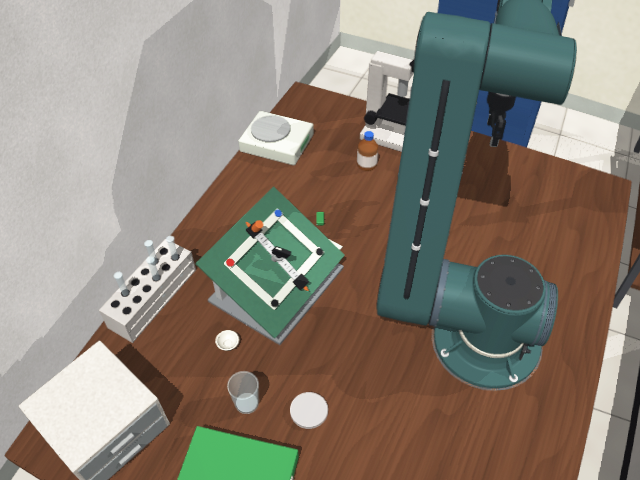

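```bash
cat > h.py <<'E'
import numpy as np, cv2
from bench import state, grab_frame
def ray(f,uv):
    K=f["K"];k=float(f["k1"]);p=np.array([(uv[0]-K[0,2])/K[0,0],(uv[1]-K[1,2])/K[1,1]])
    s=cv2.undistortPoints(np.array([[uv]],float),K,np.array([k,0,0,0.]))[0,0]
    V=f["view"];R=V[:3,:3];d=R.T@np.array([s[0],-s[1],-1.]);return -R.T@V[:3,3],d/np.linalg.norm(d)
def tri(fs,uvs):
    A=np.zeros((3,3));b=np.zeros(3);rs=[ray(f,u) for f,u in zip(fs,uvs)]
    for c,d in rs: M=np.eye(3)-np.outer(d,d);A+=M;b+=M@c
    X=np.linalg.solve(A,b);return X,[np.linalg.norm(np.cross(X-c,d)) for c,d in rs]
def hit(f,uv,p,n):
    c,d=ray(f,uv);return c+d*((p-c)@n)/(d@n)
def proj(f,X):
    V=f["view"];q=V[:3,:3]@X+V[:3,3];s=np.array([q[0],-q[1]])/-q[2];s=s*(1+float(f["k1"])*(s@s));K=f["K"]
    return np.array([K[0,0]*s[0]+K[0,2],K[1,1]*s[1]+K[1,2]])
def blobs(f,lo,hi,roi,amin=8):
    x0,y0,x1,y1=roi;h=cv2.cvtColor(np.ascontiguousarray(f["pixels"]),cv2.COLOR_RGB2HSV)[y0:y1,x0:x1]
    m=cv2.inRange(h,np.array(lo),np.array(hi));n,l,s,c=cv2.connectedComponentsWithStats(m)
    return [(c[i]+[x0,y0],s[i,4],s[i,2:4]) for i in range(1,n) if s[i,4]>=amin]
E
python3 - <<'E'
from h import *
F={n:dict(np.load(n+"0.npz")) for n in("side","top")}
roi={"top":(205,125,355,265),"side":(200,190,345,330)}
for n in F:
    f=F[n]
    for nm,lo,hi in(("red",(0,150,90),(4,255,255)),("red2",(172,150,90),(180,255,255)),("org",(5,150,90),(20,255,255)),("blue",(105,120,90),(125,255,255)),("blk",(0,0,0),(180,255,40))):
        print(n,nm,[(c.round(1).tolist(),a,s.tolist()) for c,a,s in blobs(f,lo,hi,roi[n])])
    x0,y0,x1,y1=roi[n];cv2.imwrite(f"pics/{n}c.png",cv2.resize(f["pixels"][y0:y1,x0:x1,::-1],None,fx=4,fy=4,interpolation=cv2.INTER_CUBIC))
E
```

```text
side red [([229.9, 262.1], np.int32(43), [7, 7])]
side red2 []
side org [([256.6, 225.9], np.int32(96), [12, 12]), ([247.9, 224.1], np.int32(15), [5, 5]), ([305.5, 288.0], np.int32(11), [4, 5])]
side blue [([277.8, 212.8], np.int32(36), [7, 7])]
side blk [([251.8, 232.1], np.int32(51), [16, 11]), ([279.7, 253.5], np.int32(84), [18, 9]), ([299.6, 283.5], np.int32(81), [13, 11]), ([274.4, 302.6], np.int32(30), [6, 6])]
top red [([233.1, 159.3], np.int32(60), [9, 9])]
top red2 []
top org [([350.4, 126.2], np.int32(8), [5, 4]), ([350.1, 131.2], np.int32(8), [4, 5]), ([285.2, 153.6], np.int32(24), [5, 7]), ([281.2, 166.1], np.int32(114), [11, 13]), ([263.7, 244.5], np.int32(13), [4, 5])]
top blue [([323.9, 176.5], np.int32(58), [9, 8])]
top blk []
```

View pics/topc.png

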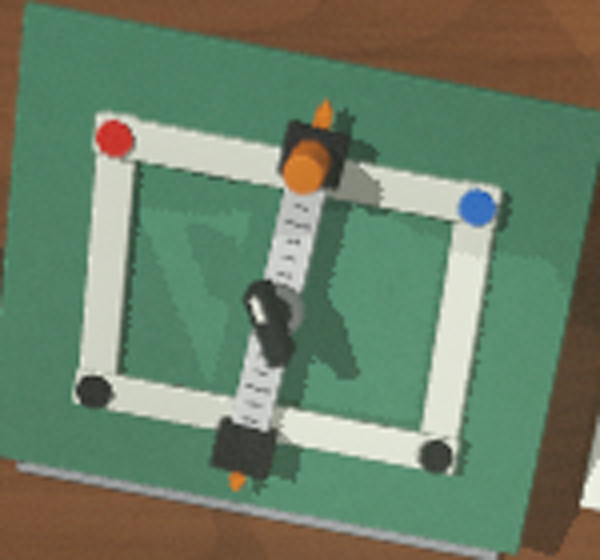

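View pics/sidec.png

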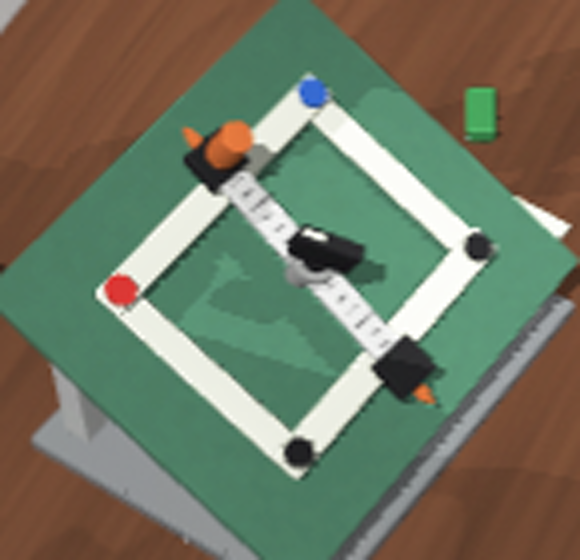

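The crops show red (233,159), blue (324,177), lower-left black about (228.5,222.5) and lower-right black about (314,239) in the top view. The rule points up-slope and the clamp bar is loose (upper end left). Next I triangulate.

```bash
cat > geo.py <<'E'
from h import *
F={n:dict(np.load(n+"0.npz")) for n in("side","top")}
T,S=F["top"],F["side"]
def near(f,uv,lo,hi,r=8):
    b=blobs(f,lo,hi,(int(uv[0])-r,int(uv[1])-r,int(uv[0])+r,int(uv[1])+r)); return max(b,key=lambda t:t[1])[0]
dk=((0,0,0),(180,120,75))
uv={"red":((233.1,159.3),(229.9,262.1)),"blue":((323.9,176.5),(277.8,212.8)),
"LL":(near(T,(228,222),*dk,7),near(S,(274.5,302.6),*dk,6)),"LR":(near(T,(314,239),*dk,7),near(S,(319.3,251.3),*dk,6))}
P={};R={}
for k,(a,b) in uv.items(): P[k],R[k]=tri((T,S),(a,b))
C=sum(P.values())/4
ey=(P["red"]-P["blue"]+P["LL"]-P["LR"]);ey[2]=0;ey/=np.linalg.norm(ey)
h=np.cross(ey,[0,0,1]);  # forward horizontal
ex=h*np.cos(np.pi/6)+np.array([0,0,.5]);ez=np.cross(ex,ey)
O=C-15*ez
if __name__=="__main__":
    for k in P: print(k,np.round(uv[k],1).tolist(),P[k].round(1),np.round(R[k],1),((P[k]-O)@np.c_[ex,ey,ez]).round(1))
    print("diag red",np.linalg.norm(P["red"]-P["LR"]),"blue",np.linalg.norm(P["blue"]-P["LL"]))
    u=(P["red"]+P["blue"]-P["LL"]-P["LR"]);print("slope",np.degrees(np.arcsin(u[2]/np.linalg.norm(u))))
    print(O,ex,ey,ez,"yaw",np.arctan2(h[1],h[0]))
    E=np.c_[ex,ey,ez]
    print("knob top (63)",(E.T@(hit(T,(281.2,165.5),O+63*ez,ez)-O)).round(1),(E.T@(hit(S,(257.5,225),O+63*ez,ez)-O)).round(1))
    print("ptr",(E.T@(hit(T,(286,150),O+16*ez,ez)-O)).round(1),(E.T@(hit(S,(246,222),O+16*ez,ez)-O)).round(1))
E
python3 geo.py
```

```text
red [[233.1, 159.3], [229.9, 262.1]] [648.1 156.9 168.6] [0.6 0.6] [ 74.8 101.3  15.4]
blue [[323.9, 176.5], [277.8, 212.8]] [615.5 -39.9 169.2] [0.4 0.4] [ 74.9 -98.1  16.1]
LL [[228.1, 222.5], [274.4, 302.8]] [520.2 174.7  93.2] [0.2 0.2] [-74.7  98.2  14.7]
LR [[313.9, 238.6], [319.1, 251.5]] [488.  -22.3  92.3] [0.2 0.2] [ -75.  -101.5   13.8]
diag red 252.10471092729506 blue 246.78679220863282
slope 30.568404378839436
[575.37074109  66.13069386 117.84767951] [ 0.8545357  -0.14060132  0.5       ] [0.16235242 0.98673284 0.        ] [-0.49336642  0.08117621  0.8660254 ] yaw -0.1630742407483036
knob top (63) [94.6 -8.4 63. ] [89.7 -1.9 63. ]
ptr [116.1  -8.9  16. ] [117.2 -11.6  16. ]
```

```bash
cat > mv.py <<'E'
from geo import *
from scipy.spatial.transform import Rotation as Ro
E=np.c_[ex,ey,ez]
def W(x,y,z): return O+E@np.array([x,y,z],float)
def deck(p): return E.T@(np.asarray(p)-O)
def rel(tgt):
    s=state();R=Ro.from_rotvec(s["ee_rot"]).as_matrix();return (R.T@(np.asarray(tgt)-s["ee_pos"])).round(1)
def yawturn():
    R=Ro.from_rotvec(state()["ee_rot"]).as_matrix();w=-ex.copy();w[2]=0;w/=np.linalg.norm(w);v=R.T@w;return np.arctan2(v[1],v[0])
E
python3 - <<'E'
from mv import *
for ang,r in((-0.088,87),): 
    g=W(r*np.cos(ang),r*np.sin(ang),48); print("knob",g)
    for z in (63,35): print(proj(T,W(r*np.cos(ang),r*np.sin(ang),z)),proj(S,W(r*np.cos(ang),r*np.sin(ang),z)))
    print(proj(T,W(0,0,63)),proj(S,W(0,0,63)))
    print(rel(g+[0,0,130]),yawturn())
E
```

```text
knob [624.50471608  50.29748977 202.74857556]
[280.31444975 169.13654336] [259.76597713 224.40721196]
[282.21697666 165.5770796 ] [256.09670049 228.49304716]
[271.17597381 207.35933089] [283.02639566 250.34943407]
[ 607.9 -373.2 -101.4] -2.65372749575281
```

Call:
{"op": "step_arm", "data": {
  "rows": [
    [0,0,-0.05,-0.14,0.085],
    [0,0,-0.1,-0.28,0.085],
    [0.034,-0.02,-0.101,-0.42,0.085],
    [0.07,-0.042,-0.101,-0.56,0.085],
    [0.11,-0.066,-0.101,-0.7,0.085],
    [0.15,-0.09,-0.101,-0.84,0.085],
    [0.19,-0.115,-0.101,-0.98,0.085],
    [0.23,-0.14,-0.101,-1.12,0.085],
    [0.27,-0.165,-0.101,-1.26,0.085],
    [0.31,-0.19,-0.101,-1.4,0.085],
    [0.35,-0.215,-0.101,-1.54,0.085],
    [0.39,-0.24,-0.101,-1.68,0.085],
    [0.43,-0.264,-0.101,-1.82,0.085],
    [0.47,-0.288,-0.101,-1.96,0.085],
    [0.5,-0.306,-0.101,-2.1,0.085],
    [0.53,-0.325,-0.101,-2.24,0.085],
    [0.56,-0.344,-0.101,-2.38,0.085],
    [0.585,-0.359,-0.101,-2.52,0.085],
    [0.608,-0.373,-0.101,-2.654,0.085],
    [0.608,-0.373,-0.101,-2.654,0.085]
  ]
}}

```text
clock: 2.1
ee_pos: [626.0, 52.2, 330.8]
ee_rot: [-0.245, -3.13, -0.001]
contact_force: [1.3, -0.6, 0.3]
gripper_width: 85.0
```

```bash
python3 - <<'E'
from mv import *
s=state();print(s["clock"],s["ee_pos"],s["qpos"].round(2),s["joint_vel"].round(2))
g=W(89.5,-6.5,48);print(g,rel(g+[0,0,60]),rel(g+[0,0,-14]),yawturn())
f=grab_frame("side");cv2.imwrite("pics/s1.png",f["pixels"][150:350,150:400,::-1].repeat(3,0).repeat(3,1)[:600,:750])
f=grab_frame("top");cv2.imwrite("pics/t1.png",f["pixels"][100:300,170:420,::-1].repeat(3,0).repeat(3,1)[:600,:750])
E
```

```text
2.1 [626.00236115  52.1992823  330.75828282] [-0.05  0.46  0.53  1.64  0.    0.11] [-0.04 -0.04 -0.06 -0.01 -0.01  0.1 ]
[627.1148077   51.02957018 204.16689889] [-1.4 -1.  66.6] [ -1.5  -1.  140.6] 0.006949911331036713
```

View pics/s1.png

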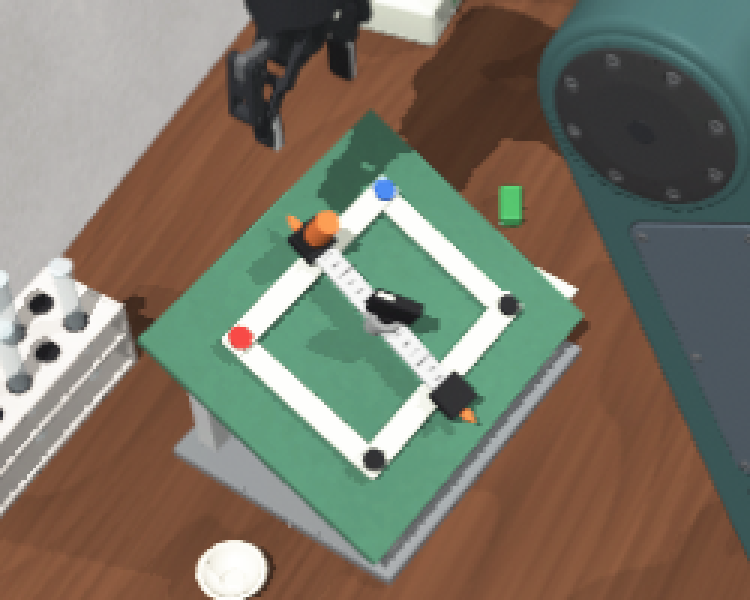

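View pics/t1.png

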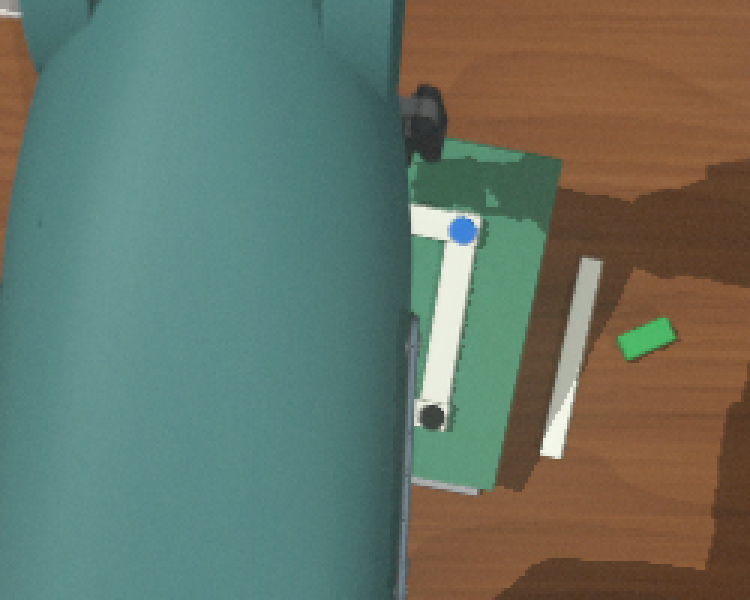

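```bash
python3 - <<'E'
from mv import *
g=W(89.5,-6.5,53);print(rel(g+[0,0,30]),rel(g+[0,0,-19]),yawturn())
E
```

```text
[ 0.2  1.3 93.1] [  0.2   1.3 142.1] -0.00041500089616097085
```

Call:
{"op": "step_arm", "data": {
  "rows": [
    [0,0.001,0.03,0,0.085],
    [0,0.001,0.06,0,0.085],
    [0,0.001,0.08,0,0.085],
    [0,0.001,0.1,0,0.07],
    [0,0.001,0.115,0,0.07],
    [0,0.001,0.128,0,0.07],
    [0,0.001,0.136,0,0.07],
    [0,0.001,0.14,0,0.07],
    [0,0.001,0.14,0,0.07],
    [0,0.001,0.14,0,0.07]
  ]
}}

```text
clock: 3.2
ee_pos: [625.0, 50.8, 192.9]
ee_rot: [0.256, 3.13, -0.0]
contact_force: [0.5, 0.2, -0.3]
gripper_width: 70.3
```

```bash
python3 - <<'E'
from mv import *
s=state();print(s["clock"],deck(s["ee_pos"]+[0,0,19]))
f=grab_frame("side");cv2.imwrite("pics/s2.png",cv2.resize(f["pixels"][170:330,190:350,::-1],None,fx=3.7,fy=3.7,interpolation=cv2.INTER_CUBIC))
E
```

```text
3.2 [91.6141863  -7.086292   55.69956306]
```

View pics/s2.png

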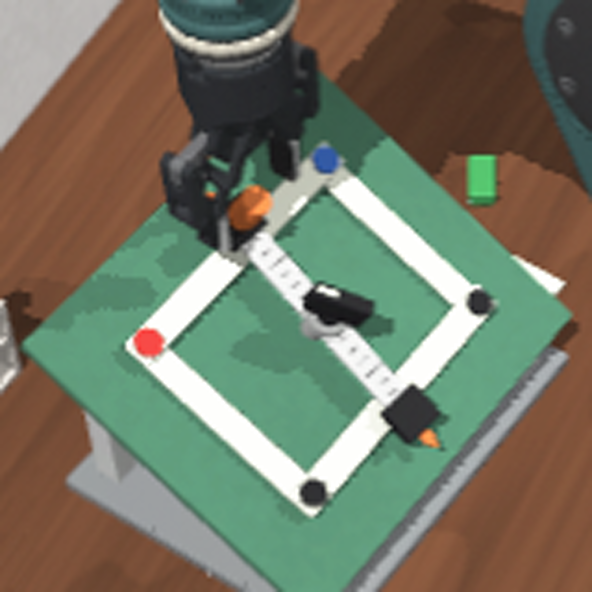

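The knob sits between the open fingers at crop (250,208). I'll close on it.

Call:
{"op": "step_arm", "data": {
  "rows": [
    [-0.001,0,0.001,0,0.04],
    [-0.001,0,0.001,0,0.03],
    [-0.001,0,0.001,0,0.02],
    [-0.001,0,0.001,0,0.015],
    [-0.001,0,0.001,0,0.01],
    [-0.001,0,0.001,0,0.01],
    [-0.001,0,0.001,0,0.01],
    [-0.001,0,0.001,0,0.01]
  ]
}}

```text
clock: 4.05
ee_pos: [625.9, 50.8, 191.4]
ee_rot: [0.255, 3.131, 0.0]
contact_force: [-1.2, -0.3, 4.0]
gripper_width: 20.1
```

```bash
python3 - <<'E'
from mv import *
s=state();print(s["clock"],deck(s["ee_pos"]+[0,0,19]),s["contact_force"],s["gripper_width"])
f=grab_frame("side");cv2.imwrite("pics/s3.png",cv2.resize(f["pixels"][170:330,190:350,::-1],None,fx=3.7,fy=3.7,interpolation=cv2.INTER_CUBIC))
E
```

```text
4.05 [91.59394846 -6.93813083 54.00426304] [-1.19047744 -0.26637663  4.03821942] 20.123982934249437
```

View pics/s3.png

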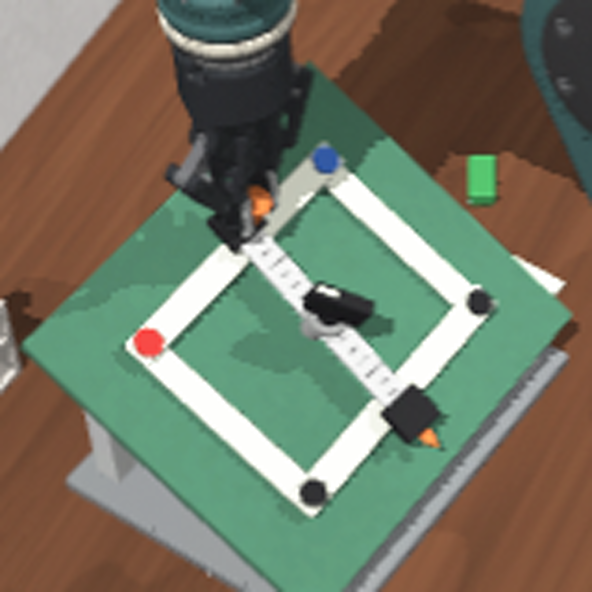

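Call:
{"op": "step_arm", "data": {
  "rows": [
    [0.001,0.003,0.0006,0,0.01],
    [0.003,0.009,0.0017,0,0.01],
    [0.006,0.018,0.0035,0,0.01],
    [0.009,0.027,0.0052,0,0.01],
    [0.012,0.036,0.0069,0,0.01],
    [0.015,0.045,0.0087,0,0.01],
    [0.018,0.054,0.0104,0,0.01],
    [0.021,0.063,0.0121,0,0.01],
    [0.024,0.072,0.0139,0,0.01],
    [0.0265,0.079,0.0153,0,0.01],
    [0.028,0.083,0.016,0,0.01],
    [0.028,0.084,0.016,0,0.01],
    [0.028,0.084,0.016,0,0.01],
    [0.028,0.084,0.016,0,0.01]
  ]
}}

```text
clock: 5.5
ee_pos: [612.0, 138.3, 175.3]
ee_rot: [0.255, 3.131, 0.001]
contact_force: [-1.8, 2.2, 2.8]
gripper_width: 20.2
```

```bash
cat > look.py <<'E'
import sys
from mv import *
s=state();print(s["clock"],deck(s["ee_pos"]+[0,0,19]),s["contact_force"],s["gripper_width"])
f=grab_frame("side");np.savez(sys.argv[1]+".npz",**f);cv2.imwrite(f"pics/{sys.argv[1]}.png",cv2.resize(f["pixels"][170:330,190:350,::-1],None,fx=3.7,fy=3.7,interpolation=cv2.INTER_CUBIC))
for nm,uv in ((c[0].round(1).tolist(),c[0]) for c in blobs(f,(0,150,80),(20,255,255),(200,190,345,330),5)):
    print("o/r",nm,deck(hit(f,uv,O+15*ez,ez)).round(1))
E
python3 look.py s4
```

```text
5.5 [59.38064147 77.18699301 53.98669512] [-1.8027826   2.17749976  2.77322446] 20.239204508563503
o/r [248.4, 254.7] [54.8 51.1 15. ]
o/r [317.2, 251.0] [-70.  -97.7  15. ]
o/r [230.8, 261.9] [74.1 99.3 15. ]
```

View pics/s4.png

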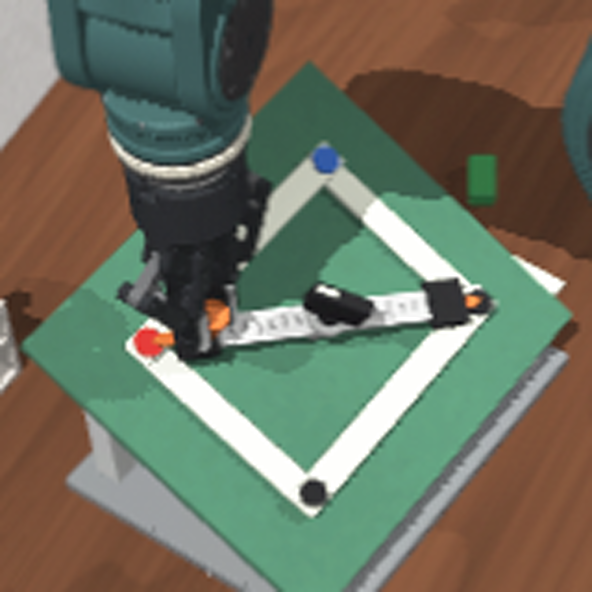

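```bash
cat > zoom.py <<'E'
import sys
from h import *
f=dict(np.load(sys.argv[1]+".npz"));out=[]
for k in sys.argv[2:]:
    x,y=map(float,k.split(","));x,y=int(x),int(y)
    out.append(cv2.resize(np.ascontiguousarray(f["pixels"][y-12:y+12,x-12:x+12,::-1]),None,fx=16,fy=16,interpolation=cv2.INTER_NEAREST))
cv2.imwrite(f"pics/{sys.argv[1]}z.png",np.hstack(out))
E
python3 zoom.py s4 230,262 319,251
```

```text
(no output)
```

View pics/s4z.png

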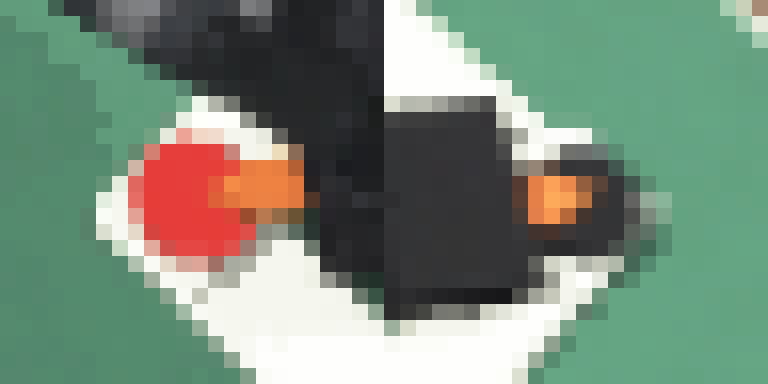

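Red pin centre is at (230.5,262) and the orange tip is about 1 px (about 2 mm) short of it. I'll nudge outward 1 mm and rest there for over a second.

Call:
{"op": "step_arm", "data": {
  "rows": [
    [-0.0005,0.0008,-0.0003,0,0.01],
    [-0.0005,0.0008,-0.0003,0,0.01],
    [-0.0005,0.0008,-0.0003,0,0.01],
    [-0.0005,0.0008,-0.0003,0,0.01],
    [-0.0005,0.0008,-0.0003,0,0.01],
    [-0.0005,0.0008,-0.0003,0,0.01],
    [-0.0005,0.0008,-0.0003,0,0.01],
    [-0.0005,0.0008,-0.0003,0,0.01],
    [-0.0005,0.0008,-0.0003,0,0.01],
    [-0.0005,0.0008,-0.0003,0,0.01],
    [-0.0005,0.0008,-0.0003,0,0.01],
    [-0.0005,0.0008,-0.0003,0,0.01]
  ]
}}

```text
clock: 6.75
ee_pos: [612.5, 138.9, 175.6]
ee_rot: [0.255, 3.131, -0.0]
contact_force: [-2.5, -1.3, 1.4]
gripper_width: 20.2
```

```bash
python3 look.py s5; python3 zoom.py s5 230,262 319,251
```

```text
6.75 [59.89542354 77.84782169 54.02383488] [-2.49517345 -1.31614913  1.40338361] 20.196089175832164
o/r [248.0, 254.7] [55.6 51.9 15. ]
o/r [317.2, 251.0] [-70.  -97.7  15. ]
o/r [230.8, 261.9] [74.1 99.3 15. ]
```

View pics/s5z.png

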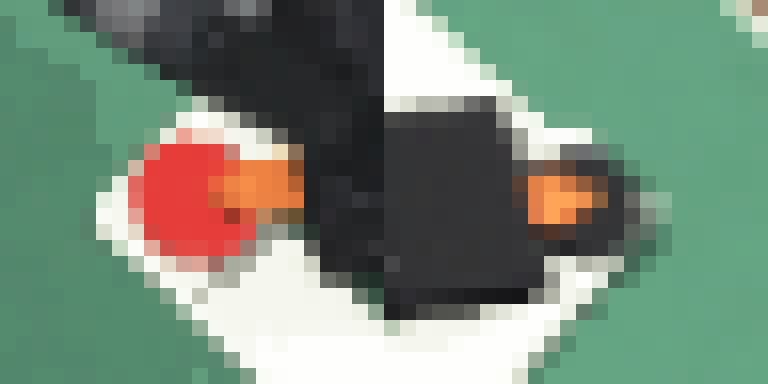

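```bash
python3 - <<'E'
import numpy as np
a=np.linspace(0,1,18);a=3*a**2-2*a**3
th=.936-a*(.936+.921);r=96.8-a*2.8
x=r*np.cos(th);y=r*np.sin(th);dx=x-x[0];dy=y-y[0]
print([[round(-d*.866/1000,4),round(e/1000,4),round(-d*.5/1000,4),0,.01] for d,e in zip(dx[1:],dy[1:])])
E
```

```text
[[np.float64(-0.0012), np.float64(-0.0011), np.float64(-0.0007), 0, 0.01], [np.float64(-0.0046), np.float64(-0.0044), np.float64(-0.0027), 0, 0.01], [np.float64(-0.0096), np.float64(-0.0098), np.float64(-0.0055), 0, 0.01], [np.float64(-0.0154), np.float64(-0.0176), np.float64(-0.0089), 0, 0.01], [np.float64(-0.0214), np.float64(-0.0278), np.float64(-0.0123), 0, 0.01], [np.float64(-0.0267), np.float64(-0.0401), np.float64(-0.0154), 0, 0.01], [np.float64(-0.0306), np.float64(-0.0542), np.float64(-0.0177), 0, 0.01], [np.float64(-0.0327), np.float64(-0.0694), np.float64(-0.0189), 0, 0.01], [np.float64(-0.0326), np.float64(-0.085), np.float64(-0.0188), 0, 0.01], [np.float64(-0.0303), np.float64(-0.1001), np.float64(-0.0175), 0, 0.01], [np.float64(-0.0262), np.float64(-0.114), np.float64(-0.0151), 0, 0.01], [np.float64(-0.0208), np.float64(-0.126), np.float64(-0.012), 0, 0.01], [np.float64(-0.0148), np.float64(-0.1359), np.float64(-0.0086), 0, 0.01], [np.float64(-0.009), np.float64(-0.1434), np.float64(-0.0052), 0, 0.01], [np.float64(-0.0041), np.float64(-0.1486), np.float64(-0.0024), 0, 0.01], [np.float64(-0.0007), np.float64(-0.1517), np.float64(-0.0004), 0, 0.01], [np.float64(0.0005), np.float64(-0.1528), np.float64(0.0003), 0, 0.01]]
```

Call:
{"op": "step_arm", "data": {
  "rows": [
    [-0.0012,-0.0011,-0.0007,0,0.01],
    [-0.0046,-0.0044,-0.0027,0,0.01],
    [-0.0096,-0.0098,-0.0055,0,0.01],
    [-0.0154,-0.0176,-0.0089,0,0.01],
    [-0.0214,-0.0278,-0.0123,0,0.01],
    [-0.0267,-0.0401,-0.0154,0,0.01],
    [-0.0306,-0.0542,-0.0177,0,0.01],
    [-0.0327,-0.0694,-0.0189,0,0.01],
    [-0.0326,-0.085,-0.0188,0,0.01],
    [-0.0303,-0.1001,-0.0175,0,0.01],
    [-0.0262,-0.114,-0.0151,0,0.01],
    [-0.0208,-0.126,-0.012,0,0.01],
    [-0.0148,-0.1359,-0.0086,0,0.01],
    [-0.009,-0.1434,-0.0052,0,0.01],
    [-0.0041,-0.1486,-0.0024,0,0.01],
    [-0.0007,-0.1517,-0.0004,0,0.01],
    [0.0005,-0.1523,0.0003,0,0.01],
    [0.0005,-0.1523,0.0003,0,0.01],
    [0.0005,-0.1523,0.0003,0,0.01],
    [0.0005,-0.1523,0.0003,0,0.01]
  ]
}}

```text
clock: 8.8
ee_pos: [587.2, -11.1, 175.2]
ee_rot: [-0.255, -3.131, 0.0]
contact_force: [-2.6, -1.7, 3.5]
gripper_width: 19.8
```

```bash
python3 look.py s6; python3 zoom.py s6 278,213 274,303
```

```text
8.8 [ 59.17172496 -74.32333403  54.02955791] [-2.63335603 -1.68202385  3.50130452] 19.806997767364805
o/r [285.0, 216.5] [  54.8 -105.8   15. ]
o/r [229.8, 262.1] [ 75.5 101.6  15. ]
o/r [274.7, 298.7] [-68.3  89.7  15. ]
```

View pics/s6z.png

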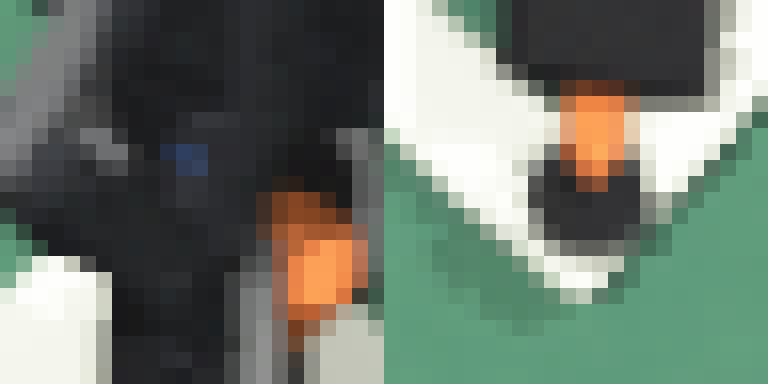

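View pics/s6.png

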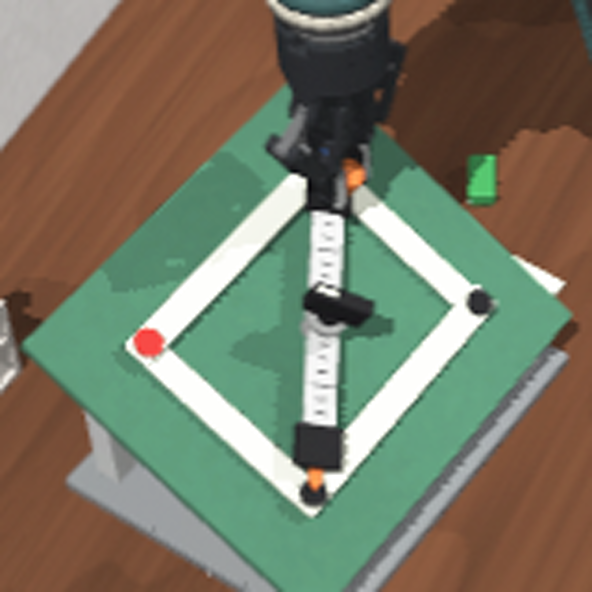

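Call:
{"op": "step_arm", "data": {
  "rows": [
    [0,0,0,0,0.01],
    [0,0,0,0,0.01],
    [0,0,0,0,0.01],
    [-0.0012,0,-0.0007,0,0.01],
    [-0.0012,0,-0.0007,0,0.01],
    [-0.0012,0,-0.0007,0,0.01],
    [-0.0012,0,-0.0007,0,0.01],
    [-0.0012,0,-0.0007,0,0.01],
    [-0.0012,0,-0.0007,0,0.01],
    [-0.0012,0,-0.0007,0,0.01],
    [-0.0012,0,-0.0007,0,0.01],
    [-0.0012,0,-0.0007,0,0.01],
    [-0.0012,0,-0.0007,0,0.01],
    [-0.0012,0,-0.0007,0,0.01]
  ]
}}

```text
clock: 10.25
ee_pos: [588.5, -11.5, 176.0]
ee_rot: [-0.255, -3.131, 0.0]
contact_force: [-1.6, 1.2, 2.5]
gripper_width: 19.7
```

```bash
python3 look.py s7; python3 zoom.py s7 278,213 274,303; python3 - <<'E'
from mv import *
# rule centre line from side image: grey/white low-sat pixels between pivot & lower carriage
f=dict(np.load("s7.npz"))
for z in(23,):
  for th in (-.92,-.9,-.94):
    print(th,[proj(f,W(r*np.cos(th),r*np.sin(th),z)).round(1).tolist() for r in (-30,-60)])
  h=cv2.cvtColor(f["pixels"],cv2.COLOR_RGB2HSV)
  for v in (265,270,275,280):
    m=[u for u in range(262,295) if h[v,u,1]<40 and h[v,u,2]>110]; print(v,min(m),max(m),np.mean(m))
E
```

```text
10.25 [ 60.67421976 -74.44747808  54.02772402] [-1.57946196  1.15847819  2.54351126] 19.74516538781091
o/r [284.7, 216.2] [  56.  -105.8   15. ]
o/r [229.8, 262.1] [ 75.5 101.6  15. ]
o/r [274.9, 299.4] [-69.9  90.6  15. ]
-0.92 [[276.9, 266.6], [276.5, 277.8]]
-0.9 [[277.1, 266.7], [277.0, 277.9]]
-0.94 [[276.7, 266.6], [276.1, 277.7]]
265 273 281 277.0
270 272 281 276.5
275 272 294 279.1818181818182
280 272 294 282.5625
```

View pics/s7z.png

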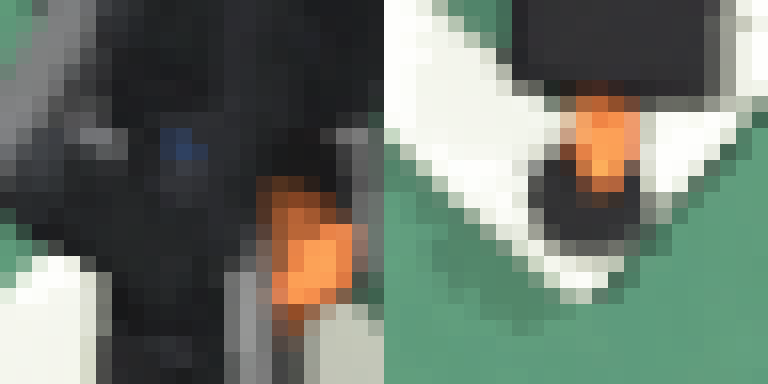

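I'll release and swing aside to check the blue setting from above, since there is ample time.

Call:
{"op": "step_arm", "data": {
  "rows": [
    [0,0,0,0,0.06],
    [0,0,0,0,0.06],
    [0,0,0,0,0.06],
    [0,0,0,0,0.06],
    [0,0,-0.01,0,0.06],
    [0,0,-0.03,0,0.06],
    [0,0,-0.06,0,0.06],
    [0,0,-0.09,0,0.06],
    [0,-0.04,-0.1,0,0.06],
    [0,-0.08,-0.1,0,0.06],
    [0,-0.12,-0.1,0,0.06],
    [0,-0.16,-0.1,0,0.06],
    [0,-0.2,-0.1,0,0.06],
    [0,-0.24,-0.1,0,0.06],
    [0,-0.28,-0.1,0,0.06],
    [0,-0.28,-0.1,0,0.06]
  ]
}}

```text
clock: 11.9
ee_pos: [542.1, -291.9, 276.0]
ee_rot: [-0.262, -3.13, 0.001]
contact_force: [-0.3, 0.9, 0.1]
gripper_width: 59.7
```

```bash
cat > tv.py <<'E'
import sys
from mv import *
n=sys.argv[1]
for c in("top","side"):
    f=grab_frame(c);np.savez(f"{c}{n}.npz",**f)
    r=(205,125,355,265) if c=="top" else (200,190,345,330)
    cv2.imwrite(f"pics/{c}{n}.png",cv2.resize(f["pixels"][r[1]:r[3],r[0]:r[2],::-1],None,fx=4,fy=4,interpolation=cv2.INTER_CUBIC))
print(state()["clock"])
E
python3 tv.py 8; cp top8.npz a.npz; python3 zoom.py top8 324,177 228,222; python3 zoom.py side8 278,213 274,303
```

```text
12.0
```

View pics/top8.png

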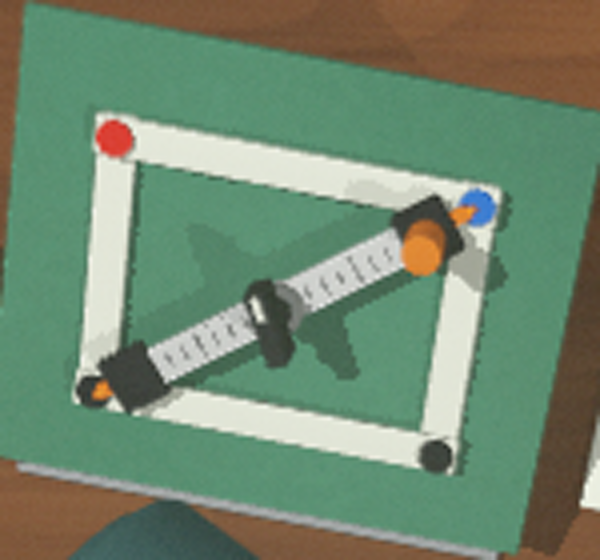

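View pics/top8z.png

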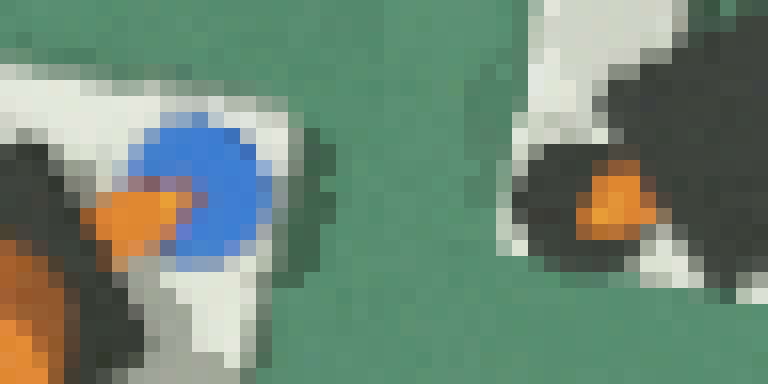

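View pics/side8z.png

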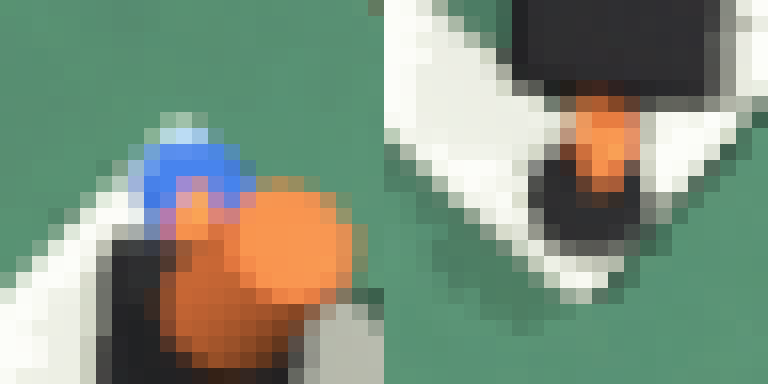

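Top view: the tip is at about (324,177), on the blue centre within about 2 mm, so the blue rest is confirmed. The pins are at their original pixels. Next I retrace and regrip.

Call:
{"op": "step_arm", "data": {
  "rows": [
    [0,0.04,0,0,0.06],
    [0,0.08,0,0,0.06],
    [0,0.12,0,0,0.06],
    [0,0.16,0,0,0.06],
    [0,0.2,0,0,0.06],
    [0,0.24,0,0,0.06],
    [0,0.27,0,0,0.06],
    [0,0.28,0,0,0.06],
    [0,0.28,0,0,0.06],
    [0,0.28,0.03,0,0.06],
    [0,0.28,0.06,0,0.06],
    [0,0.28,0.085,0,0.06],
    [0,0.28,0.1,0,0.06],
    [0,0.28,0.1,0,0.06],
    [0,0.28,0.1,0,0.03],
    [0,0.28,0.1,0,0.02],
    [0,0.28,0.1,0,0.01],
    [0,0.28,0.1,0,0.01],
    [0,0.28,0.1,0,0.01],
    [0,0.28,0.1,0,0.01]
  ]
}}

```text
clock: 14.0
ee_pos: [588.8, -11.6, 177.0]
ee_rot: [0.255, 3.13, -0.001]
contact_force: [-1.5, -0.4, 5.4]
gripper_width: 20.2
```

```bash
python3 look.py s9;  python3 - <<'E'
import numpy as np
a=np.linspace(0,1,18);a=3*a**2-2*a**3
th=-.915+a*(.915+.936);r=94.5+a*2.8
x=r*np.cos(th);y=r*np.sin(th);dx=x-x[0];dy=y-y[0]
print([[round(-float(d)*.866/1000,4),round(float(e)/1000,4),round(-float(d)*.5/1000,4),0,.01] for d,e in zip(dx[1:],dy[1:])])
E
```

```text
14.0 [ 61.54351742 -74.56121351  54.76649727] [-1.45913268 -0.3665787   5.415664  ] 20.239537787551768
o/r [284.6, 215.9] [  56.7 -106.3   15. ]
o/r [229.8, 262.1] [ 75.5 101.6  15. ]
o/r [274.9, 299.2] [-69.5  90.4  15. ]
[[-0.0012, 0.0011, -0.0007, 0, 0.01], [-0.0045, 0.0042, -0.0026, 0, 0.01], [-0.0094, 0.0095, -0.0054, 0, 0.01], [-0.0152, 0.017, -0.0088, 0, 0.01], [-0.0212, 0.0269, -0.0122, 0, 0.01], [-0.0266, 0.039, -0.0153, 0, 0.01], [-0.0306, 0.0529, -0.0177, 0, 0.01], [-0.0328, 0.0681, -0.019, 0, 0.01], [-0.0329, 0.0837, -0.019, 0, 0.01], [-0.0308, 0.099, -0.0178, 0, 0.01], [-0.0268, 0.1131, -0.0155, 0, 0.01], [-0.0215, 0.1254, -0.0124, 0, 0.01], [-0.0155, 0.1356, -0.009, 0, 0.01], [-0.0097, 0.1434, -0.0056, 0, 0.01], [-0.0047, 0.1489, -0.0027, 0, 0.01], [-0.0013, 0.1521, -0.0007, 0, 0.01], [-0.0001, 0.1532, -0.0, 0, 0.01]]
```

Call:
{"op": "step_arm", "data": {
  "rows": [
    [-0.0012,0.0011,-0.0007,0,0.01],
    [-0.0045,0.0042,-0.0026,0,0.01],
    [-0.0094,0.0095,-0.0054,0,0.01],
    [-0.0152,0.017,-0.0088,0,0.01],
    [-0.0212,0.0269,-0.0122,0,0.01],
    [-0.0266,0.039,-0.0153,0,0.01],
    [-0.0306,0.0529,-0.0177,0,0.01],
    [-0.0328,0.0681,-0.019,0,0.01],
    [-0.0329,0.0837,-0.019,0,0.01],
    [-0.0308,0.099,-0.0178,0,0.01],
    [-0.0268,0.1131,-0.0155,0,0.01],
    [-0.0215,0.1254,-0.0124,0,0.01],
    [-0.0155,0.1356,-0.009,0,0.01],
    [-0.0097,0.1434,-0.0056,0,0.01],
    [-0.0047,0.1489,-0.0027,0,0.01],
    [-0.0013,0.1521,-0.0007,0,0.01],
    [0,0.153,0,0,0.01],
    [0,0.153,0,0,0.01],
    [0,0.153,0,0,0.01],
    [0,0.153,0,0,0.01]
  ]
}}

```text
clock: 16.05
ee_pos: [613.2, 140.1, 176.5]
ee_rot: [-0.255, -3.131, -0.001]
contact_force: [-5.1, 1.8, 6.0]
gripper_width: 20.3
```

Call:
{"op": "step_arm", "data": {
  "rows": [
    [0,0,0,0,0.06],
    [0,0,0,0,0.06],
    [0,0,0,0,0.06],
    [0,0,0,0,0.06],
    [0,0,-0.01,0,0.06],
    [0,0,-0.03,0,0.06],
    [0,0,-0.06,0,0.06],
    [0,0,-0.09,0,0.06],
    [0,-0.04,-0.11,0,0.05],
    [0,-0.08,-0.11,0,0.04],
    [0,-0.12,-0.11,0,0.02],
    [0,-0.16,-0.11,0,0],
    [0,-0.2,-0.11,0,0],
    [0,-0.24,-0.11,0,0],
    [0,-0.28,-0.11,0,0],
    [0,-0.32,-0.11,0,0],
    [0,-0.36,-0.11,0,0],
    [0,-0.4,-0.11,0,0],
    [0,-0.42,-0.11,0,0],
    [0,-0.42,-0.11,0,0]
  ]
}}

```text
clock: 18.05
ee_pos: [544.6, -277.5, 286.3]
ee_rot: [0.26, 3.131, -0.001]
contact_force: [0.1, 0.3, -0.8]
gripper_width: -0.0
```

```bash
python3 tv.py 10; python3 zoom.py top10 233,159 314,238; python3 zoom.py side10 230,262 319,251
```

```text
18.15
```

View pics/top10.png

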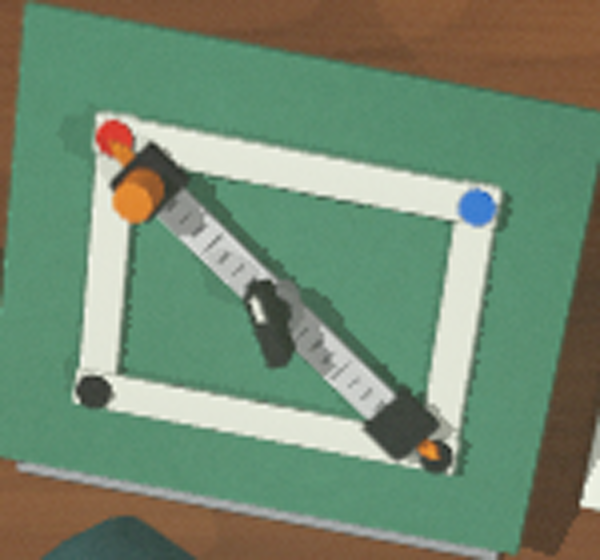

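View pics/top10z.png

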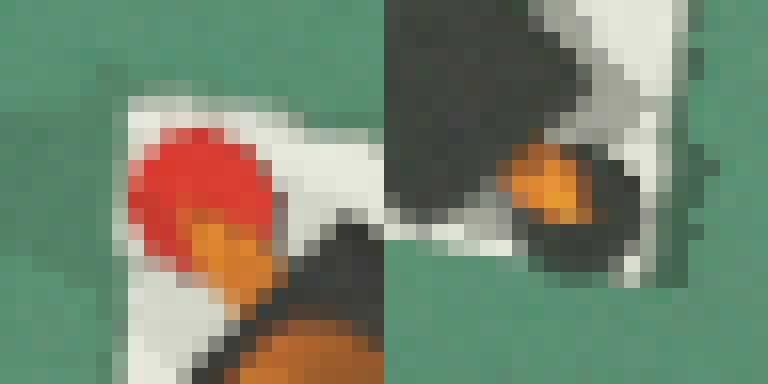

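View pics/side10.png

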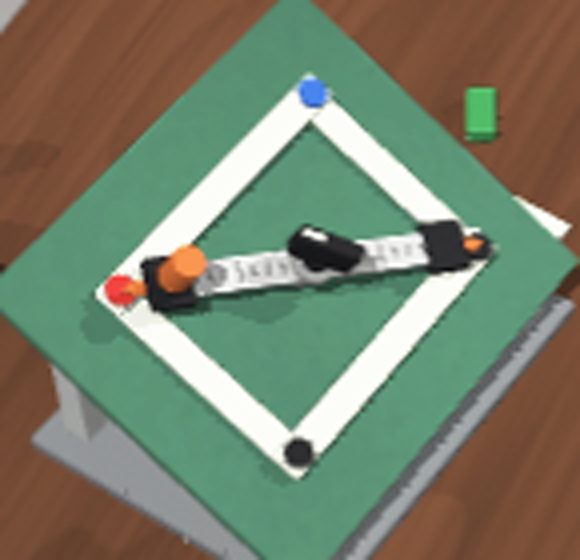

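Red pin centre is about (233,159.5) and the tip is about 2.5 mm from it. The other pins are unmoved. The rule is set on red, the longer diagonal, so next I push the clamp bar's lower end with closed fingers.

```bash
python3 - <<'E'
from mv import *
for f,n in((dict(np.load("top10.npz")),"t"),(dict(np.load("side10.npz")),"s")):
    for x,y in((0,0),(17.5,13.3),(-17.5,-13.3)): print(n,proj(f,W(x,y,63)).round(1))
p=W(-26,-48,44);print(p,rel(p+[0,0,60]),rel(p),yawturn())
E
```

```text
t [271.2 207.4]
t [266.1 198.6]
t [276.2 216. ]
s [283.  250.3]
s [274.8 248.9]
s [291.2 251.8]
[523.65177409  25.99490542 142.95279727] [ 70.3 293.4  83.5] [ 70.3 293.4 143.5] -0.0005031699218325405
```

```bash
python3 zoom.py top10 272,205 272,205; python3 zoom.py side10 281,252 281,252
```

```text
(no output)
```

View pics/top10z.png

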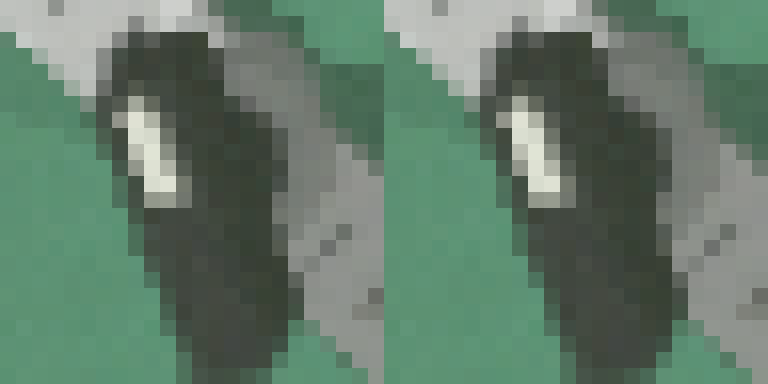

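Call:
{"op": "step_arm", "data": {
  "rows": [
    [0.007,0.03,0,0,0],
    [0.016,0.066,0,0,0],
    [0.025,0.105,0,0,0],
    [0.034,0.144,0,0,0],
    [0.044,0.183,0,0,0],
    [0.053,0.222,0.01,0,0],
    [0.062,0.258,0.03,0,0],
    [0.068,0.283,0.05,0,0],
    [0.07,0.293,0.07,0,0],
    [0.07,0.293,0.083,0,0],
    [0.07,0.293,0.1,0,0],
    [0.07,0.293,0.115,0,0],
    [0.07,0.293,0.128,0,0],
    [0.07,0.293,0.138,0,0],
    [0.07,0.293,0.143,0,0],
    [0.07,0.293,0.143,0,0],
    [0.07,0.293,0.143,0,0]
  ]
}}

```text
clock: 19.85
ee_pos: [523.8, 25.7, 143.5]
ee_rot: [0.255, 3.131, 0.0]
contact_force: [-0.3, -0.6, 0.5]
gripper_width: -0.3
```

```bash
cat > lk.py <<'E'
import sys
from mv import *
s=state();print(s["clock"],deck(s["ee_pos"]).round(1),s["contact_force"].round(1))
f=grab_frame("side");np.savez(sys.argv[1]+".npz",**f);cv2.imwrite(f"pics/{sys.argv[1]}.png",cv2.resize(f["pixels"][210:310,220:330,::-1],None,fx=5,fy=5,interpolation=cv2.INTER_CUBIC))
E
python3 lk.py c1
```

```text
19.85 [-25.5 -48.3  44.4] [-0.3 -0.6  0.5]
```

View pics/c1.png

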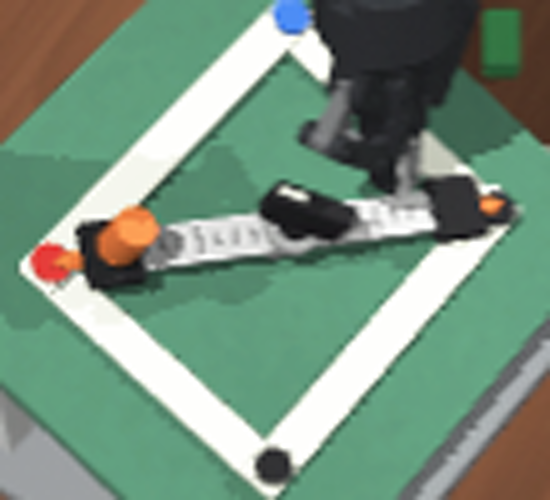

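Call:
{"op": "step_arm", "data": {
  "rows": [
    [0,0.004,0,0,0],
    [0,0.008,0,0,0],
    [0,0.012,0,0,0],
    [0,0.015,0,0,0],
    [0,0.018,0,0,0],
    [0,0.021,0,0,0],
    [0,0.024,0,0,0],
    [0,0.024,0,0,0]
  ]
}}

```text
clock: 20.7
ee_pos: [526.3, 49.0, 142.3]
ee_rot: [-0.255, -3.129, 0.002]
contact_force: [-3.9, -4.4, -2.8]
gripper_width: 0.1
```

```bash
python3 lk.py c2
```

```text
20.7 [-27.3 -24.8  44. ] [-3.9 -4.4 -2.8]
```

View pics/c2.png

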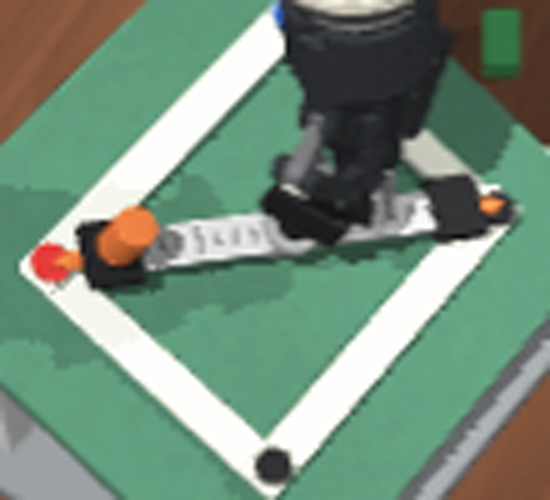

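Call:
{"op": "step_arm", "data": {
  "rows": [
    [0,0.002,0,0,0],
    [0,0.004,0,0,0],
    [0,0.006,0,0,0],
    [0,0.008,0,0,0],
    [0,0.01,0,0,0],
    [0,0.01,0,0,0]
  ]
}}

```text
clock: 21.35
ee_pos: [527.1, 58.8, 142.0]
ee_rot: [-0.255, -3.127, 0.003]
contact_force: [-7.8, -4.7, -3.7]
gripper_width: -0.2
```

```bash
python3 lk.py c3
```

```text
21.35 [-28.2 -15.1  44.1] [-7.8 -4.7 -3.7]
```

View pics/c3.png

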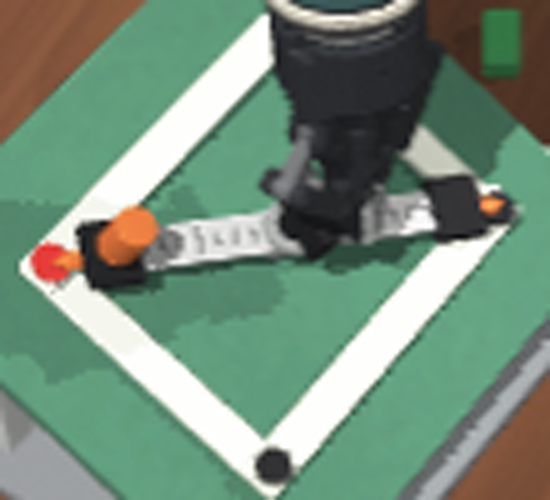

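Call:
{"op": "step_arm", "data": {
  "rows": [
    [0,0.002,0,0,0],
    [0,0.004,0,0,0],
    [0,0.006,0,0,0],
    [0,0.008,0,0,0],
    [0,0.008,0,0,0]
  ]
}}

```text
clock: 21.9
ee_pos: [527.6, 64.1, 141.8]
ee_rot: [-0.258, -3.125, 0.013]
contact_force: [-13.1, -26.6, -2.8]
gripper_width: 0.2
```

```bash
python3 lk.py c4
```

```text
21.9 [-28.6  -9.8  44.1] [-13.1 -26.6  -2.8]
```

View pics/c4.png

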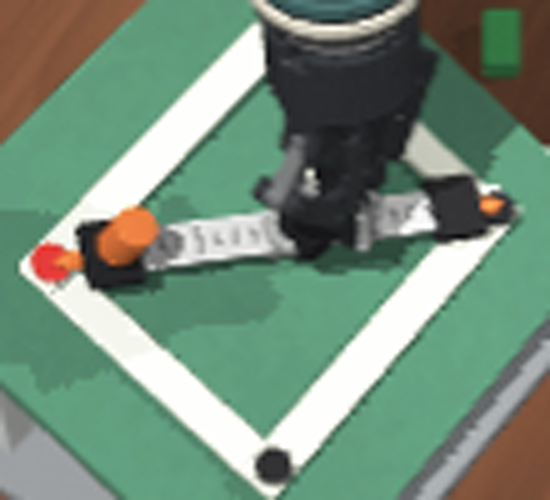

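Force rose to 27 N with the motion lagging, so the stop is reached. I'll back off, lift and look.

Call:
{"op": "step_arm", "data": {
  "rows": [
    [0,-0.004,0,0,0],
    [0.001,-0.012,0,0,0],
    [0.002,-0.025,0,0,0],
    [0.002,-0.035,-0.01,0,0],
    [0.002,-0.035,-0.04,0,0],
    [0.002,-0.035,-0.08,0,0],
    [0,-0.06,-0.12,0,0],
    [0,-0.1,-0.14,0,0],
    [0,-0.14,-0.14,0,0],
    [0,-0.18,-0.14,0,0],
    [0,-0.22,-0.14,0,0],
    [0,-0.26,-0.14,0,0],
    [0,-0.3,-0.14,0,0],
    [0,-0.33,-0.14,0,0],
    [0,-0.33,-0.14,0,0],
    [0,-0.33,-0.14,0,0]
  ]
}}

```text
clock: 23.55
ee_pos: [476.5, -259.4, 283.6]
ee_rot: [0.258, 3.13, -0.0]
contact_force: [0.3, -0.5, 0.5]
gripper_width: -0.4
```

```bash
python3 tv.py 11; python3 zoom.py top11 233,159 272,205; python3 - <<'E'
from mv import *
for n,f in (("t",dict(np.load("top11.npz"))),("s",dict(np.load("side11.npz")))):
    for x,y in((17.5,-13.3),(-17.5,13.3)): print(n,proj(f,W(x,y,63)).round(1))
E
```

```text
23.65
t [278.4 200.9]
t [264.  213.7]
s [281.1 242.1]
s [285.  258.6]
```

View pics/top11.png

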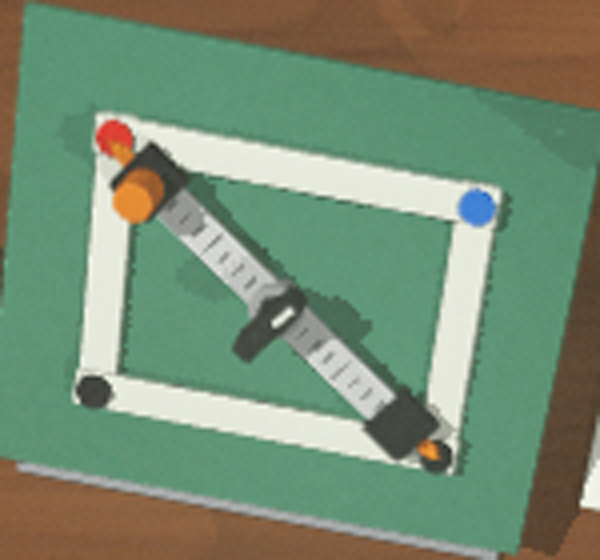

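View pics/top11z.png

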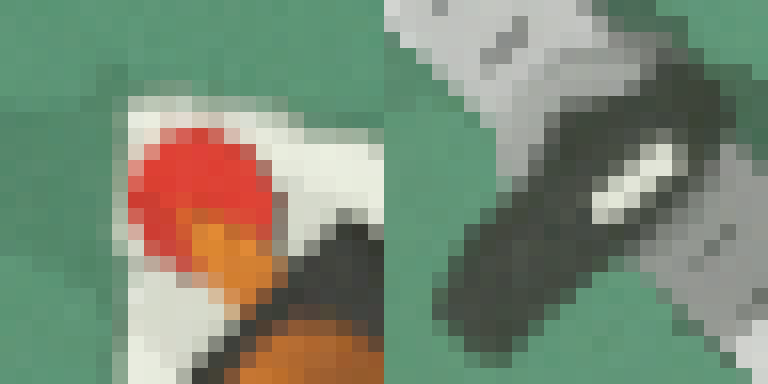

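View pics/side11.png

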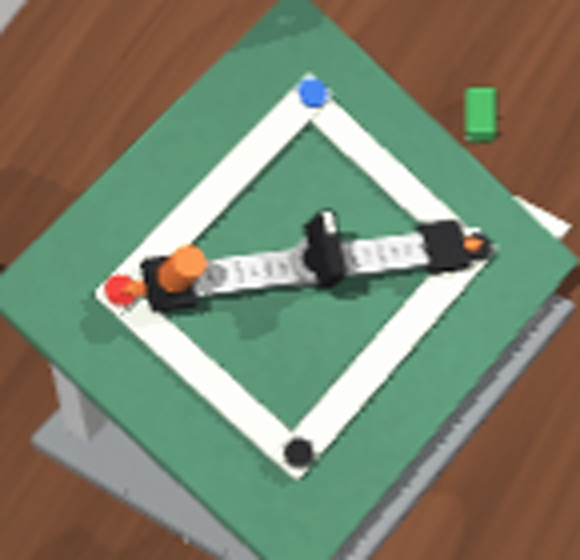

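```bash
python3 - <<'E'
from mv import *
for n,c in(("top0","top"),("top11","top"),("side0","side"),("side11","side")):
    f=dict(np.load(n+".npz"));v=cv2.cvtColor(f["pixels"],cv2.COLOR_RGB2HSV)
    x0,y0,x1,y1=(258,190,288,222) if c=="top" else (268,238,298,266)
    m=(cv2.inRange(v[y0:y1,x0:x1],(0,0,0),(180,110,85))>0).astype(np.uint8)
    k,l,s,_=cv2.connectedComponentsWithStats(m);i=1+np.argmax(s[1:,4]);ys,xs=np.nonzero(l==i)
    q=np.array([deck(hit(f,(a+x0,b+y0),O+55*ez,ez))[:2] for a,b in zip(xs,ys)])
    w,V=np.linalg.eigh(np.cov(q.T));d=V[:,1]*np.sign(V[0,1]);print(n,len(q),q.mean(0).round(1),"angle",np.arctan2(d[1],d[0]).round(2),np.sqrt(w).round(1))
E
```

```text
top0 153 [ 2.3 -1.7] angle 0.38 [ 5.5 13.4]
top11 120 [1.7 0.5] angle -0.58 [ 4.4 14.4]
side0 140 [-1.6  4.1] angle 0.68 [ 6.5 13.6]
side11 198 [-6.4  8.9] angle -0.12 [12.9 14.6]
```

The bar lies along the predicted stop direction in both views: top ends about (279,199) and (264,214), side ends about (281,243) and (285,259). The pointer is still on red, and the arm is clear.

```bash
python3 - <<'E'
from bench import close_job
print(close_job())
E
```

```text
the job is handed in; nothing more can be done
None
```

I set the pointer on the red pin and rested it about 1.2 s, then on the blue pin for about 1.4 s. I then brought it back to red, turned the clamp to its stop and handed the job in at about 24 s.

- **Diagonals:** red measured about 252.1 mm and blue about 246.8 mm from the camera fix, so red is longer by about 5 mm. That gap is close to the 5 mm limit, and the fix has an error of about 1 mm. The frame is racked about 1.6 mm, upper slat to the left.
- **Pointer on blue:** after I released the knob, the top view showed the tip within about 2 mm of the blue pin's centre.
- **Pointer on red:** the final pictures show the tip about 2.5 mm from the red pin's centre. It did not move when I clamped.
- **Clamp:** I pushed the lower end of the bar with closed fingers until the force rose to about 27 N along the push (limit 40 N) and the motion stalled.
    - Both views show the bar at its predicted stop position.
    - The automatic angle estimates disagreed. The top view gave -0.58 rad, against -0.65 rad at the stop. The side view gave an unusable -0.12 rad because the mask picked up other dark parts. I relied on the pictures and the force rise.
- **Frame and bench:** the pins sit at their original pixels. I did not compare the bystanders one by one, but nothing went near them. The arm was clear of everything at hand-in.

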